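Weigh a media cartridge on the spring balance

ROBOT

A 6-joint arm with a two-finger parallel gripper is mounted at the origin on the work surface. World frame = base frame: x ahead of the robot, y to its left, z up, the work surface at z = 0. Lengths are in m, angles in rad, forces in N, time in s.
With the tool pointing down it reaches from about 0.35 to 0.725 m from the base axis. Payload 6 kg.
Tool frame: the origin (TCP) lies at the very end of the fingers, on their centre line; the grasp point (between the pads) lies 19 mm behind it; x points along the fingers, z is the direction in which the jaws open and shut, and the axes are right-handed (so a half turn about x gives the same grasp; the last joint's range is limited). The gripper opens to 85 mm and grips with 20 to 120 N. Pads are 22 mm wide; open, the fingers measure 114 mm over their backs; the gripper's body (76 mm by 85 mm) begins 54 mm behind the grasp point. The pads swing forward as they close: fully open they stand 13 mm farther back than shut.
Start: joints at [-0.941, 0.04, 0.085, 0, -1.615, -0.334], TCP at [0.175, -0.574, 0.231] pointing down, gripper open.
Joint ranges: [-2.56, 2.56], [-1.29, 2.01], [-1.08, 1.49], [-3.29, 1.98], [-2.81, -0.18], [-2.99, 2.99]. Speed limits (rad/s): [2.57, 2.57, 3.01, 3.14, 3.14, 3.14].

INTERFACE

Orientations are given as a unit quaternion [w, x, y, z].
In Python, from station import bot, optics gives the robot as it stands. Calls block until the motion is done:
- bot.reach(position, orientation): joint-space move of the TCP to a pose.
- bot.movel(position, velocity=0.15, orientation=None, contact_N=None): straight line of the TCP; orientation=None keeps the orientation; velocity is the mean speed in m/s. With contact_N (N) it stops when the force on the tool has changed by that much, and returns True; else False.
- bot.movej(angles): joint-space move.
- bot.gripper_to(opening, force=None): finger opening in m; force is the grip in N (None keeps the last); returns when the fingers have stopped.
- bot.pause(seconds).
- bot.ik(position, orientation): joint angles nearest the present ones, or None.
- optics.snapshot(name): name is "scene" or "top" or "wrist"; returns a dict with "color" (480x640x3 uint8, blue, green, red), "z_map" (480x640 float32, m along the optical axis (not along the pixel's ray), 0 where there is no reading), "fx", "fy", "cx", "cy" (pixels), "rvec" (rotation vector, rad) and "tvec" (3), from world to camera coordinates, as OpenCV has them. Camera axes: x right, y down, z forward; pixel columns grow to the right and rows downward; lengths in m; the calibration is good to about 2 mm. A picture is of the moment at which its call begins.
A pose or a line that the arm cannot do raises bot.Unreachable and nothing moves.
- bot.hand_in(): hands the job in, once; it reports no verdict.
Readings, each from a call of its own:
- bot.current_t(): time.
- bot.current_joint_positions(): joint angles.
- bot.current_qvel(): joint speeds.
- bot.current_effort(): joint torques, N m.
- bot.current_ee_pos(): TCP position.
- bot.current_eef_rot(): TCP orientation.
- bot.current_contact_force(): force on the tool from outside, world axes, zero at the start.
- bot.current_moment(): the same for the moment, N m.
- bot.current_finger_gap(): finger opening in m.
Only numpy, scipy, OpenCV 4.12 (cv2) and the standard library are available. Lean on these libraries where they do the work, as an engineer would, in place of code of your own. Each camera call takes 0.05 s, during which the arm holds its last target.

TASK

Hang the red media cartridge by its wire loop on the hook of the spring balance, lowering it gently so that the spring is never pulled down to its stop. Let go and wait until the cartridge hangs still, and only then press the blue button on the readout box to log the weight and let it come up again. Leave the cartridge hanging, and do not disturb the pale cartridge, the jar or the beaker.

Things in the scene. Friction and masses are not known exactly. Their poses are not given: they have to be found in the camera images.
- red_cart_grip (a point): Red cartridge to weigh, loose, upright on the step: centre of its white grip block, 52.5 mm above the underside, z up. The block measures 42 mm (its x) by 50 mm (its y), from 34 to 71 mm above the underside; grip it across its y. Tube and wire loop above it lie within that width. Front and back are alike.
- red_cart_eye (a point): Underside of the top of the red cartridge's wire loop, where it bears on the hook: 139.5 mm above the grip block's centre. The loop stands upright in the cartridge's y-z plane, open along its x, from 102 to 200 mm above the underside; wire 8 mm thick, 44 mm wide outside, 28 mm inside, arched top. Axes as the grip point.
- red_cart: The red cartridge, 0.28 to 0.56 kg, 200 mm high with its loop: 60 mm round foot, 44 mm round red tube up to 102 mm, with the grip block round it. Origin at the centre of its underside, axes as its grip point.
- stand: Fixed spring balance stand; origin on the table under the hook's saddle. Base plate 14 mm thick, column 100 mm behind (+x) and 90 mm to +y, housing overhead: lowest part 428 mm up, x = 0 to 50 mm, 35 mm to each side. The hook opens to its -x. An upright tool would strike the hook: lean it about 30 degrees, gripper body to the stand's -x, fingers down and to +x.
- hook_saddle (a point): Bottom of the orange hook's hollow, where the loop hangs; 340 mm above the table unloaded, dips with the hook. Axes as the stand. Wire 8 mm thick in the x-z plane: tip 14 mm to -x and 12 mm above the saddle, rod 17 mm to +x. The loop goes over the tip towards +x, its plane across the hook (cartridge x along stand x), then down.
- hook (a joint): How far the sprung hook has dipped, in m: 0 unloaded, stop at 0.060. 150 N/m; it starts to move at about 0.3 N, and the red cartridge pulls it down by 16 to 36 mm. It bounces for one to two seconds after a change of load.
- log_top (a point): Centre of the top of the round blue push button, 36 mm across, on the fixed white readout box (110 x 130 x 36 mm). Pressed straight down.
- log (a joint): Travel of the blue button in m: 0 up, 0.006 fully down (4 N), springs back. Counts as pressed at 0.004.
- pale_cart_grip (a point): Bystander: a cartridge of the same shape (200 mm high), pale tube and grey grip block; this point is the centre of its block, 52.5 mm above its underside. Not to be disturbed.
- rack_top (a point): Centre of the top of the fixed white step, 120 mm high, 110 mm (its x) by 310 mm (its y), on which both cartridges stand, one near each end.
- jar_mid (a point): Bystander: closed jar, 76 mm across, 90 mm high, green lid; point half-way up.
- beaker_mid (a point): Bystander: clear open beaker, 72 mm across, 100 mm high; point half-way up.
Things that resemble listed ones, but are neither listed nor needed, are in the scene too. Leave any purple or yellow look-alike of the red_cart alone.

How it is judged:
On the way, in this order (a step that is already met when the one before it is completed fails the run):
1. the red cartridge hangs on the hook by its loop, let go, and has been still for half a second (distance between red_cart_eye and hook_saddle below 0.014 m and value of joint hook above 0.011 m and angle between red_cart_grip's own z axis and vertical below 0.2 rad and linear speed of red_cart below 0.03 m/s and angular speed of red_cart below 0.4 rad/s and velocity of joint hook between -0.02 and 0.02 m/s and contact force between each of the fingers, the arm and red_cart below 0.05 N), for 0.5 s.
2. the blue button is pressed while the cartridge hangs still (value of joint log above 0.004 m and distance between red_cart_eye and hook_saddle below 0.014 m and value of joint hook above 0.011 m and angle between red_cart_grip's own z axis and vertical below 0.2 rad and linear speed of red_cart below 0.03 m/s and angular speed of red_cart below 0.4 rad/s and velocity of joint hook between -0.02 and 0.02 m/s), for 0.05 s.
At the end, for the whole second after the job is handed in: The red cartridge hangs by its loop in the hook (top of the loop within 14 mm of the saddle, hook dipped more than 11 mm, cartridge within 0.2 rad of upright), still (under 30 mm/s and 0.4 rad/s, hook under 20 mm/s), and the button is up again (below 2 mm) (distance between red_cart_eye and hook_saddle below 0.014 m and value of joint hook above 0.011 m and angle between red_cart_grip's own z axis and vertical below 0.2 rad and linear speed of red_cart below 0.03 m/s and angular speed of red_cart below 0.4 rad/s and velocity of joint hook between -0.02 and 0.02 m/s and value of joint log below 0.002 m); the robot touches nothing.
It fails at once if the button is pressed (more than 3 mm) while the red cartridge is not hanging still on the hook (value of joint log above 0.003 m and not (distance between red_cart_eye and hook_saddle below 0.014 m and value of joint hook above 0.011 m and angle between red_cart_grip's own z axis and vertical below 0.2 rad and linear speed of red_cart below 0.03 m/s and angular speed of red_cart below 0.4 rad/s and velocity of joint hook between -0.02 and 0.02 m/s and contact force between each of the fingers, the arm and red_cart below 0.05 N)).
It fails at once if the hook is pulled down to its stop (more than 57 mm) (value of joint hook above 0.057 m).
It fails at once if the pale cartridge is shifted more than 30 mm or knocked over (distance of pale_cart_grip from where it was at the start of the episode above 0.03 m or angle between pale_cart_grip's own z axis and vertical above 0.35 rad).
It fails at once if the jar is shifted more than 30 mm or knocked over (distance of jar_mid from where it was at the start of the episode above 0.03 m or angle between jar_mid's own z axis and vertical above 0.35 rad).
It fails at once if the beaker is shifted more than 30 mm or knocked over (distance of beaker_mid from where it was at the start of the episode above 0.03 m or angle between beaker_mid's own z axis and vertical above 0.35 rad).
It also fails if it takes over 66 s, if anything falls off the work surface, if the arm or the gripper's body presses on something with over 40 N, if the wrist force passes 120 N, or if a joint passes its speed limit or range.

## Working session

There is one attempt and no reset: what is moved stays moved. The work goes in short steps, each a Python script; the robot and the scene stay as the last script left them, time stands still between calls to the robot, and variables do not carry over. Pictures are saved under pics/ and viewed, and the job is handed in when it is done.

```bash
ls; mkdir -p pics
cat > h.py <<'E'
import numpy as np, cv2, pickle
from scipy.spatial.transform import Rotation as R
def pts(s):
    z=s['z_map'].astype(float); v,u=np.mgrid[0:480,0:640]
    c=np.stack([(u-s['cx'])*z/s['fx'],(v-s['cy'])*z/s['fy'],z],-1)
    Rm=cv2.Rodrigues(np.array(s['rvec'],float))[0]; t=np.array(s['tvec'],float).ravel()
    w=(c-t)@Rm; w[z<=0]=np.nan
    return w
def ray(s,u,v):
    Rm=cv2.Rodrigues(np.array(s['rvec'],float))[0]; t=np.array(s['tvec'],float).ravel()
    return -Rm.T@t, Rm.T@np.array([(u-s['cx'])/s['fx'],(v-s['cy'])/s['fy'],1.])
def onz(s,u,v,z):
    o,d=ray(s,u,v); return o+d*(z-o[2])/d[2]
def proj(s,p):
    return cv2.projectPoints(np.array(p,float).reshape(-1,3),np.array(s['rvec'],float),np.array(s['tvec'],float),np.array([[s['fx'],0,s['cx']],[0,s['fy'],s['cy']],[0,0,1.]]),None)[0][:,0]
E
python3 - <<'E'
from h import *
from station import bot,optics
S={}
for n in ['scene','top','wrist']:
    S[n]=optics.snapshot(n); cv2.imwrite(f'pics/{n}0.png',S[n]['color'])
pickle.dump(S,open('s0.pkl','wb')); print(bot.current_t())
for n in S: print(n,ray(S[n],320,240),S[n]['fx'])
E
```

```text
pics
0.15
scene (array([ 1.01701784, -0.9405722 ,  1.10547325]), array([-0.37969133,  0.6416372 , -0.6664873 ])) 521.018132159261
top (array([ 0.37978343, -0.10855955,  1.89133487]), array([ 0.08453719, -0.00155466, -0.99655584])) 594.7606970528533
wrist (array([ 0.10317624, -0.59527529,  0.37357514]), array([ 0.27742507,  0.08408809, -0.95706359])) 357.63892232108117
```

View pics/scene0.png

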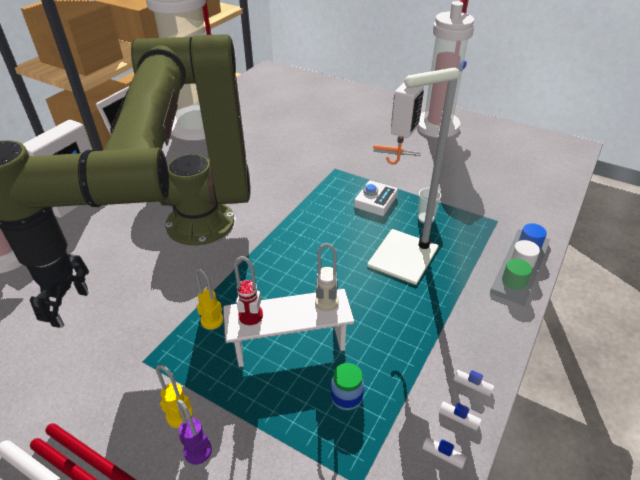

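View pics/top0.png

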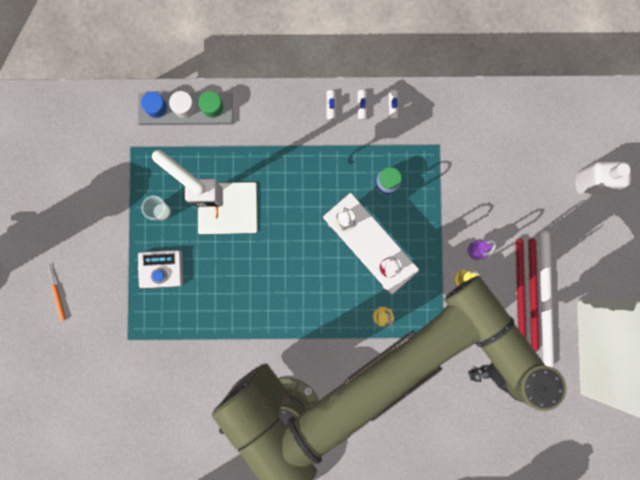

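View pics/wrist0.png

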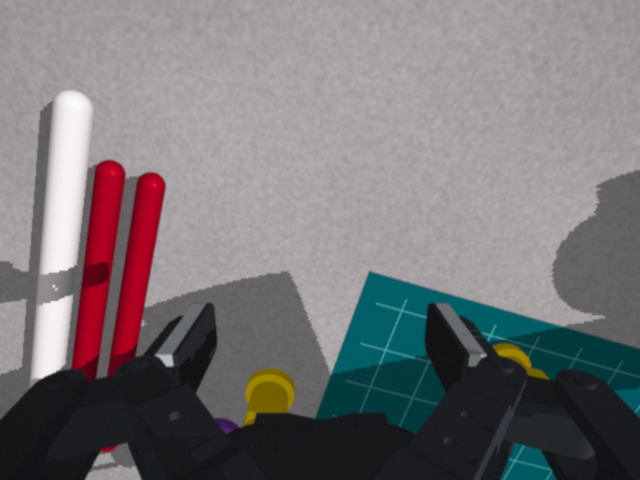

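Possible targets in the scene view are:
- red tube with white block at (248,303), which is (390,267) in the top view
- pale cartridge at (327,290)
- yellow look-alikes at (209,308) and (174,405)
- purple look-alike at (195,440)
- red rods at bottom left

I choose (248,303): it has a red tube and white grip block, and it stands on the white step. Next I'll check it in a crop and measure.

Run:
```python
from h import *
S=pickle.load(open('s0.pkl','rb'))
s=S['scene'];t=S['top']
a=cv2.resize(s['color'][230:350,190:360],None,fx=3.2,fy=3.2,interpolation=cv2.INTER_CUBIC)
b=cv2.resize(s['color'][60:290,350:450],None,fx=2.3,fy=2.3,interpolation=cv2.INTER_CUBIC)
H=max(a.shape[0],b.shape[0]);c=np.zeros((H,a.shape[1]+b.shape[1],3),np.uint8);c[:a.shape[0],:a.shape[1]]=a;c[:b.shape[0],a.shape[1]:]=b
cv2.imwrite('pics/crop1.png',c);print(c.shape)
d=cv2.resize(t['color'][180:310,310:430],None,fx=4,fy=4,interpolation=cv2.INTER_CUBIC)
e=cv2.resize(t['color'][140:300,130:265],None,fx=2.9,fy=2.9,interpolation=cv2.INTER_CUBIC)
H=max(d.shape[0],e.shape[0]);c=np.zeros((H,d.shape[1]+e.shape[1],3),np.uint8);c[:d.shape[0],:d.shape[1]]=d;c[:e.shape[0],d.shape[1]:]=e
cv2.imwrite('pics/crop2.png',c[:600,:]);print(c.shape)
w=pts(t)
def st(n,m):
    p=w[m];p=p[~np.isnan(p[:,0])];print(n,len(p),np.median(p,0).round(4),p.min(0).round(3),p.max(0).round(3))
hsv=cv2.cvtColor(t['color'],cv2.COLOR_BGR2HSV);h,sa,va=hsv[...,0],hsv[...,1],hsv[...,2]
U=np.zeros(h.shape,bool)
def box(u0,v0,u1,v1):
    m=U.copy();m[v0:v1,u0:u1]=1;return m
# rack top
m=box(310,180,430,310)&(abs(w[...,2]-.12)<.006);st('rack',m)
r=cv2.minAreaRect(w[m][:,:2].astype(np.float32));print(r)
m2=box(310,180,430,310)&(w[...,2]>.18)
n,l=cv2.connectedComponents(m2.astype(np.uint8))
for i in range(1,n): st('c%d'%i,l==i)
m=box(130,240,190,295)&(h>95)&(h<130)&(sa>120);st('blue',m)
m=box(130,240,190,295)&(w[...,2]>.028)&(w[...,2]<.045);st('box',m);print(cv2.minAreaRect(w[m][:,:2].astype(np.float32)))
m=box(190,170,265,240)&(w[...,2]>.009)&(w[...,2]<.02);st('base',m);print(cv2.minAreaRect(w[m][:,:2].astype(np.float32)))
m=box(370,160,405,195)&(h>45)&(h<75)&(sa>120);st('jar',m)
m=box(140,195,172,222)&(w[...,2]>.05);st('beaker',m)
ws=pts(s)
hs=cv2.cvtColor(s['color'],cv2.COLOR_BGR2HSV)
m=np.zeros(h.shape,bool);m[135:165,370:425]=1;m&=(hs[...,0]<20)&(hs[...,1]>120)
p=ws[m];print('hook scene',len(p));vv,uu=np.where(m)
for i in range(0,len(p),4):print(uu[i],vv[i],p[i].round(3))
m=box(195,200,225,225)&(h<20)&(sa>120);p=w[m];print('hook top');print(np.c_[np.argwhere(m)[:,::-1],p.round(3)])
```

```text
(529, 774, 3)
(520, 872, 3)
rack 2523 [ 0.5196 -0.2637  0.1196] [ 0.371 -0.403  0.114] [ 0.672 -0.124  0.126]
((0.5211581587791443, -0.2632347643375397), (0.30967316031455994, 0.1107354685664177), 40.854129791259766)
c1 279 [ 0.5823 -0.1833  0.2212] [ 0.556 -0.212  0.18 ] [ 0.616 -0.158  0.322]
c2 276 [ 0.4469 -0.3104  0.221 ] [ 0.42  -0.343  0.181] [ 0.477 -0.288  0.322]
blue 138 [0.4336 0.3895 0.054 ] [ 0.415  0.312 -0.   ] [0.484 0.433 0.067]
box 1184 [0.459  0.3865 0.0362] [0.394 0.323 0.028] [0.509 0.456 0.045]
((0.45172014832496643, 0.39068731665611267), (0.11010238528251648, 0.13270409405231476), 2.6952433586120605)
base 1710 [0.6295 0.1635 0.0138] [0.543 0.066 0.009] [0.765 0.302 0.02 ]
((0.6542205810546875, 0.18392245471477509), (0.22224442660808563, 0.2359713613986969), 0.0782618299126625)
jar 328 [ 0.7249 -0.3273  0.089 ] [ 0.693 -0.363  0.003] [ 0.764 -0.297  0.102]
beaker 294 [0.6388 0.4049 0.0863] [0.601 0.359 0.051] [0.67  0.429 0.11 ]
hook scene 180
399 137 [0.602 0.156 0.421]
399 143 [0.605 0.154 0.405]
374 145 [0.295 0.704 0.013]
400 145 [0.607 0.158 0.398]
377 146 
[... 1313 characters left out ...]
5.94e-01 1.61e-01 3.44e-01]
 [2.17e+02 2.09e+02 5.94e-01 1.59e-01 3.43e-01]
 [2.16e+02 2.10e+02 5.92e-01 1.61e-01 3.44e-01]
 [2.17e+02 2.10e+02 5.92e-01 1.59e-01 3.42e-01]
 [2.16e+02 2.11e+02 5.90e-01 1.62e-01 3.37e-01]
 [2.17e+02 2.11e+02 5.90e-01 1.60e-01 3.35e-01]
 [2.16e+02 2.12e+02 5.87e-01 1.62e-01 3.40e-01]
 [2.17e+02 2.12e+02 5.87e-01 1.60e-01 3.36e-01]
 [2.16e+02 2.13e+02 5.84e-01 1.61e-01 3.42e-01]
 [2.17e+02 2.13e+02 5.84e-01 1.59e-01 3.40e-01]
 [2.16e+02 2.14e+02 5.81e-01 1.61e-01 3.41e-01]
 [2.17e+02 2.14e+02 5.81e-01 1.58e-01 3.45e-01]
 [2.16e+02 2.15e+02 5.79e-01 1.62e-01 3.39e-01]
 [2.16e+02 2.16e+02 5.75e-01 1.60e-01 3.50e-01]
 [2.16e+02 2.17e+02 5.72e-01 1.59e-01 3.53e-01]]
```

View pics/crop1.png

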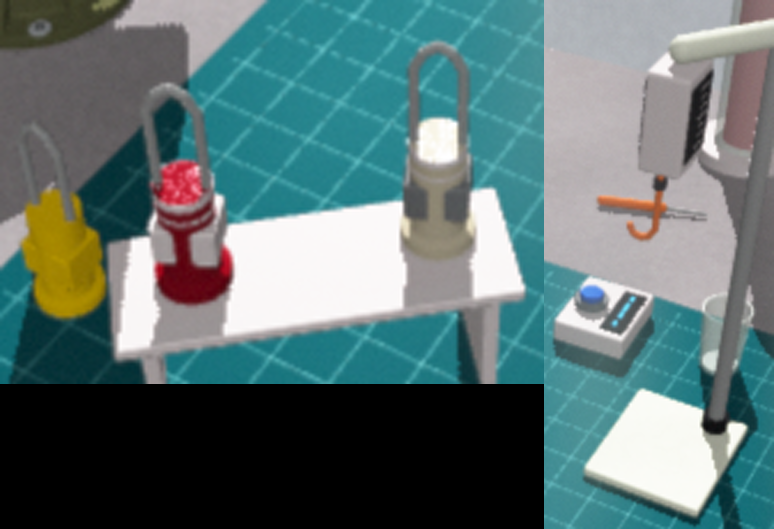

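View pics/crop2.png

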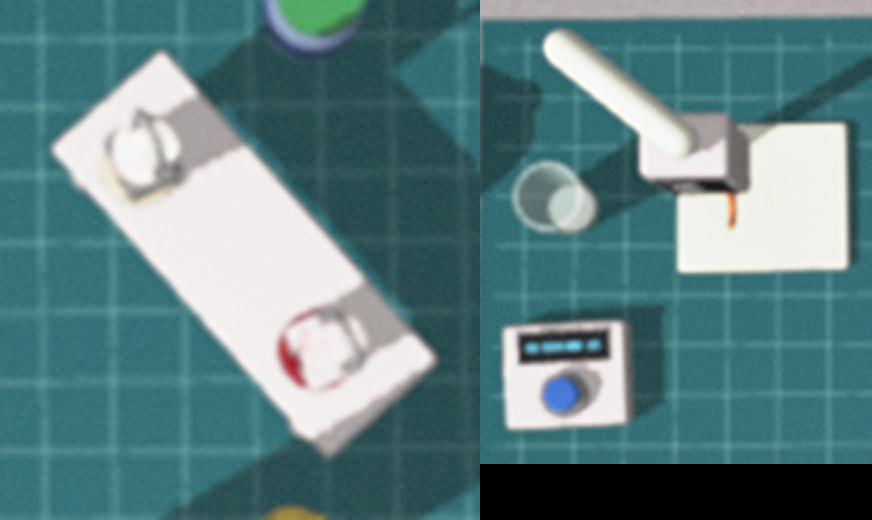

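The crop confirms it: red tube, white block, grey loop, on the step. Now I'll refine the yaw, centre, stand axes, button and hook.

Run:
```python
from h import *
from station import bot
S=pickle.load(open('s0.pkl','rb'))
W={k:pts(S[k]) for k in S}
def hsv(k): return cv2.cvtColor(S[k]['color'],cv2.COLOR_BGR2HSV)
# red cart region points
for k in ['top','scene']:
    w=W[k]; d=np.hypot(w[...,0]-.45,w[...,1]+.315)
    for lo,hi,n in [(.15,.195,'block'),(.23,.33,'loop'),(.29,.33,'looptop'),(.205,.226,'tubetop')]:
        m=(d<.06)&(w[...,2]>lo)&(w[...,2]<hi); p=w[m]
        if len(p)<5: print(k,n,len(p));continue
        c=p.mean(0); ev,V=np.linalg.eigh(np.cov(p[:,:2].T)); 
        print(k,n,len(p),c.round(4),'ang',np.degrees(np.arctan2(V[1,1],V[0,1])).round(1)%180,np.sqrt(ev).round(4), p.min(0).round(3),p.max(0).round(3))
    q=w[(d<.06)&(w[...,2]>.14)&(w[...,2]<.195)]
    if len(q)>5: print('blockrect',cv2.minAreaRect(q[:,:2].astype(np.float32)))
# stand base
t=W['top'];m=np.zeros((480,640),bool);m[170:240,195:262]=1;m&=(t[...,2]>.010)&(t[...,2]<.018)
m=cv2.morphologyEx(m.astype(np.uint8),cv2.MORPH_OPEN,np.ones((5,5)))>0
print('base',cv2.minAreaRect(t[m][:,:2].astype(np.float32)),t[m].min(0),t[m].max(0))
vv,uu=np.where(m); 
E1=[(v,uu[vv==v].max()) for v in range(vv.min()+6,vv.max()-5)]; p=np.array([t[v,u][:2] for v,u in E1]);print('right edge fit dy/dx',np.polyfit(p[:,0],p[:,1],1))
E1=[(vv[uu==u].max(),u) for u in range(uu.min()+6,uu.max()-5)]; p=np.array([t[v,u][:2] for v,u in E1]);print('bottom edge dx/dy',np.polyfit(p[:,1],p[:,0],1))
h=hsv('top')
m=np.zeros((480,640),bool);m[262:290,145:172]=1;m&=(h[...,0]>100)&(h[...,0]<125)&(h[...,1]>130)&(t[...,2]>.045);p=t[m];print('btn top',len(p),np.median(p,0),(p.min(0)+p.max(0))/2,p.min(0),p.max(0))
w=W['scene'];h=hsv('scene');m=np.zeros((480,640),bool);m[175:200,355:385]=1;m&=(h[...,0]>100)&(h[...,0]<125)&(h[...,1]>130);p=w[m];print('btn scene',len(p),np.median(p,0),p.min(0),p.max(0))
# column
m=(np.hypot(w[...,0]-.69,w[...,1]-.25)<.05)&(w[...,2]>.05)&(w[...,2]<.3);p=w[m];print('col',len(p),p.mean(0),p.min(0),p.max(0))
h=hsv('top');
for n,uv in [('yellow1',(383,317)),('yellow2',(466,277)),('purple',(482,249))]:
    u,v=uv; m=np.zeros((480,640),bool);m[v-18:v+18,u-18:u+18]=1;m&=(h[...,1]>120)&(h[...,0]<160)&((h[...,0]<35)|(h[...,0]>125));p=t[m];print(n,len(p),np.median(p,0).round(3),p.min(0).round(3),p.max(0).round(3))
q=bot.current_eef_rot();Rt=R.from_quat([q[1],q[2],q[3],q[0]]).as_matrix();print('tool',Rt.round(3))
o,_=ray(S['wrist'],320,240);print('cam in tool',Rt.T@(o-np.array(bot.current_ee_pos())))
```

```text
top block 67 [ 0.4438 -0.304   0.1835] ang 20.099999999999994 [0.0118 0.0189] [ 0.42  -0.343  0.155] [ 0.477 -0.288  0.194]
top loop 70 [ 0.4482 -0.3145  0.293 ] ang 24.30000000000001 [0.0036 0.0141] [ 0.428 -0.331  0.23 ] [ 0.469 -0.301  0.322]
top looptop 48 [ 0.4485 -0.3149  0.3095] ang 25.30000000000001 [0.0022 0.0123] [ 0.43  -0.325  0.291] [ 0.465 -0.304  0.322]
top tubetop 121 [ 0.4464 -0.312   0.2201] ang 117.1 [0.01   0.0115] [ 0.427 -0.338  0.212] [ 0.467 -0.293  0.226]
blockrect ((0.4466337263584137, -0.31088787317276), (0.051241129636764526, 0.04939838871359825), 25.19606590270996)
scene block 327 [ 0.4599 -0.3277  0.1771] ang 46.4 [0.0084 0.0168] [ 0.429 -0.345  0.15 ] [ 0.48  -0.287  0.195]
scene loop 234 [ 0.4509 -0.3174  0.2801] ang 24.19999999999999 [0.0018 0.0162] [ 0.429 -0.329  0.23 ] [ 0.471 -0.306  0.323]
scene looptop 98 [ 0.4512 -0.3171  0.3073] ang 26.0 [0.0016 0.0131] [ 0.431 -0.327  0.29 ] [ 0.47  -0.306  0.323]
scene tubetop 275 [ 0.4523 -0.3208  0.2195] ang 141.6 [0.011  0.0127] [ 0.427 -0.339  0.205] [ 0.473 -0.294  0.226]
blockrect ((0.450143963098526, -0.3177754878997803), (0.05099594593048096, 0.04445614293217659), 25.900121688842773)Traceback (most recent call last):
  File "<stdin>", line 19, in <module>
    return umr_minimum(a, axis, None, out, keepdims, initial, where)
ValueError: zero-size array to reduction operation minimum which has no identity
```

Run:
```python
from h import *
from station import bot
S=pickle.load(open('s0.pkl','rb'))
W={k:pts(S[k]) for k in S}
def hsv(k): return cv2.cvtColor(S[k]['color'],cv2.COLOR_BGR2HSV)
t=W['top'];h=hsv('top')
m=np.zeros((480,640),bool);m[170:240,195:262]=1;m&=(h[...,1]<60)&(h[...,2]>200)&(t[...,2]<.03)
m=cv2.morphologyEx(m.astype(np.uint8),cv2.MORPH_OPEN,np.ones((3,3)))>0
vv,uu=np.where(m);print('base px',uu.min(),uu.max(),vv.min(),vv.max())
for nm,L in [('right',[(uu[vv==v].max(),v) for v in range(vv.min()+6,vv.max()-5)]),('bottom',[(u,vv[uu==u].max()) for u in range(uu.min()+6,uu.max()-5)])]:
    p=np.array([onz(S['top'],u,v,.014)[:2] for u,v in L]); vx,vy,x0,y0=cv2.fitLine(p.astype(np.float32),cv2.DIST_HUBER,0,.001,.001).ravel();print(nm,np.degrees(np.arctan2(vy,vx)),x0,y0)
m=np.zeros((480,640),bool);m[262:290,145:172]=1;m&=(h[...,0]>100)&(h[...,0]<125)&(h[...,1]>130)
p=t[m];p=p[p[:,2]>.045];print('btn top',len(p),np.median(p,0),p.min(0),p.max(0))
w=W['scene'];h2=hsv('scene');m=np.zeros((480,640),bool);m[175:200,355:385]=1;m&=(h2[...,0]>100)&(h2[...,0]<125)&(h2[...,1]>130);p=w[m];print('btn scene',len(p),np.median(p,0),np.nanmin(p,0),np.nanmax(p,0))
m=(np.hypot(w[...,0]-.69,w[...,1]-.25)<.05)&(w[...,2]>.05)&(w[...,2]<.3);p=w[m];print('col',len(p),p.mean(0) if len(p) else 0)
m=(np.hypot(w[...,0]-.588,w[...,1]-.16)<.025)&(w[...,2]>.3)&(w[...,2]<.40);p=w[m];print('hook',len(p),p.mean(0)); 
ev,V=np.linalg.eigh(np.cov(p[:,:2].T));print(np.degrees(np.arctan2(V[1,1],V[0,1])),np.sqrt(ev))
tip=p[p[:,0]<.582];rod=p[p[:,2]>.365];print('tip',tip.mean(0),tip.min(0),tip.max(0),'rod',rod.mean(0),len(rod)); low=p[(p[:,2]<.345)];print('low',low.mean(0),low.min(0))
for n,uv in [('yellow1',(383,317)),('yellow2',(466,277)),('purple',(482,249))]:
    u,v=uv; m=np.zeros((480,640),bool);m[v-18:v+18,u-18:u+18]=1;m&=(h[...,1]>100)&(((h[...,0]<35)&(h[...,0]>12))|((h[...,0]>125)&(h[...,0]<160)));p=t[m];print(n,len(p),np.nanmedian(p,0).round(3),np.nanmin(p,0).round(3),np.nanmax(p,0).round(3)) if len(p) else 0
q=bot.current_eef_rot();Rt=R.from_quat([q[1],q[2],q[3],q[0]]).as_matrix();print('tool',Rt.round(3))
o,_=ray(S['wrist'],320,240);print('cam in tool',Rt.T@(o-np.array(bot.current_ee_pos())))
# poses
def quat(M):
    x,y,z,wq=R.from_matrix(M).as_quat();return [wq,x,y,z]
for th in [35,40,45]:
  for nm,g,ang in [('pick',[.4497,-.316,.1725],-65),('hang',[.588,.16,.2],0),('pre',[.50,.16,.24],0)]:
    for sg in [1,-1]:
      c=np.array([np.cos(np.radians(ang)),np.sin(np.radians(ang)),0]);tt=np.radians(th)
      X=c*np.sin(tt)+np.array([0,0,-np.cos(tt)]);Z=sg*np.array([-c[1],c[0],0]);M=np.c_[X,np.cross(Z,X),Z]
      j=bot.ik((np.array(g)+.019*X).tolist(),quat(M)); print(th,nm,sg,'tooly',M[:,1].round(2),None if j is None else np.round(j,2))
```

```text
base px 198 255 183 233
right 0.05553197 0.64152116 0.09448939
bottom -88.485954 0.56486017 0.19490908
btn top 89 [0.42737724 0.38947689 0.05751261] [0.41486403 0.37250246 0.04886097] [0.44281282 0.40500599 0.06687381]
btn scene 39 [nan nan nan] [0.41874528 0.37281799 0.05018977] [0.44608831 0.40147272 0.06372372]
col 537 [0.68788405 0.24393377 0.18136482]
hook 100 [0.59637613 0.15811709 0.36123134]
179.54327096321128 [0.00265823 0.01173233]
tip [0.57597231 0.15847901 0.34597745] [0.5694904  0.15336    0.33985363] [0.58189111 0.16318206 0.35378116] rod [0.60480518 0.1581885  0.38352023] 38
low [0.58770827 0.15800146 0.34157366] [0.57129661 0.15273486 0.33766074]
yellow1 258 [ 0.302 -0.295  0.092] [ 0.27  -0.329 -0.007] [ 0.327 -0.277  0.196]
yellow2 214 [ 0.418 -0.545  0.076] [ 0.388 -0.579 -0.   ] [ 0.442 -0.416  0.598]
purple 299 [ 0.504 -0.596  0.073] [ 0.479 -0.629  0.001] [ 0.531 -0.582  0.116]
tool [[-0.001 -0.957 -0.292]
 [ 0.001 -0.292  0.957]
 [-1.     0.     0.001]]
cam in tool [-0.14305159  0.07490354  0.00044521]
35 pick 1 tooly [-0.35  0.74 -0.57] None
35 pick -1 tooly [
[... 458 characters left out ...]
.05]
40 hang 1 tooly [-0.77  0.   -0.64] [ 0.79 -0.47 -0.79  0.66 -0.84 -2.71]
40 hang -1 tooly [0.77 0.   0.64] [ 0.79 -0.47 -0.79  0.66 -0.84  0.43]
40 pre 1 tooly [-0.77  0.   -0.64] [ 1.   -0.75 -0.88  0.65 -1.11 -2.77]
40 pre -1 tooly [0.77 0.   0.64] [ 1.   -0.75 -0.88  0.65 -1.11  0.37]
45 pick 1 tooly [-0.3   0.64 -0.71] None
45 pick -1 tooly [ 0.3  -0.64  0.71] [ 0.05 -0.58 -1.    0.88 -1.02 -0.05]
45 hang 1 tooly [-0.71  0.   -0.71] [ 0.78 -0.52 -0.89  0.81 -0.76 -2.83]
45 hang -1 tooly [0.71 0.   0.71] [ 0.78 -0.52 -0.89  0.81 -0.76  0.31]
45 pre 1 tooly [-0.71  0.   -0.71] [ 1.01 -0.81 -0.97  0.76 -1.06 -2.85]
45 pre -1 tooly [0.71 0.   0.71] [ 1.01 -0.81 -0.97  0.76 -1.06  0.29]
```

Run:
```python
from h import *
S=pickle.load(open('s0.pkl','rb'))
o,_=ray(S['wrist'],320,240)
for k in ['top','scene']:
    u=proj(S[k],o)[0];print(k,u)
    d=np.linalg.norm(pts(S[k])-o,axis=-1);print(np.nanmin(d))
    x,y=u.astype(int);im=S[k]['color'].copy();cv2.circle(im,(x,y),2,(0,0,255),1)
    y0=max(0,y-70);x0=max(0,x-90)
    cv2.imwrite(f'pics/cam_{k}.png',cv2.resize(im[y0:y+70,x0:x+90],None,fx=3.5,fy=3.5))
a=cv2.imread('pics/cam_top.png');b=cv2.imread('pics/cam_scene.png');print(a.shape,b.shape)
h=min(a.shape[0],b.shape[0]);c=np.hstack([a[:h],b[:h]]);cv2.imwrite('pics/cam.png',cv2.resize(c,None,fx=.65,fy=.65))
```

```text
top [513.66674042 399.42285951]
0.07017102458736976
scene [ 17.85927018 260.56476212]
0.06406555027237187
(490, 630, 3) (490, 374, 3)
```

View pics/cam.png

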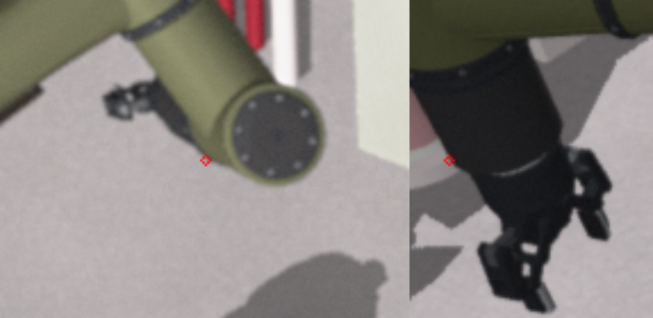

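No camera body shows at the camera position (red marks): the nearest surface is the gripper, 64–70 mm away. So the camera side up is fine. I'll use a 40° lean, because by my geometry a 30° lean brings the gripper body into the loop wire. Now I'll approach for the pick.

```bash
cat >> h.py <<'E'
def quat(M):
    x,y,z,w=R.from_matrix(M).as_quat();return [float(w),float(x),float(y),float(z)]
def pose(grip,ang,th=40,gx=-.005,gz=-.001):
    c=np.array([np.cos(np.radians(ang)),np.sin(np.radians(ang)),0]);t=np.radians(th)
    X=c*np.sin(t)+np.array([0,0,-np.cos(t)]);Z=-np.array([-c[1],c[0],0]);M=np.c_[X,np.cross(Z,X),Z]
    return np.array(grip)+gx*c+[0,0,gz]+.019*X,quat(M),X
YAW=-65.; G=np.array([.4497,-.316,.1725]); SAD=np.array([.588,.1585,.340]); HY=-0.3
E
python3 - <<'E'
from h import *
from station import bot,optics
p,q,X=pose(G,YAW)
e=np.array(bot.current_ee_pos())
bot.movel([e[0],e[1],.40],velocity=.25)
bot.reach((p-.22*X).tolist(),q)
print(bot.current_t(),bot.current_ee_pos(),bot.current_joint_positions())
bot.movel((p-.11*X).tolist(),velocity=.15)
for n in ['scene','wrist','top']: cv2.imwrite(f'pics/{n}1.png',optics.snapshot(n)['color'])
print(bot.current_t(),bot.current_contact_force())
E
python3 -c "
import cv2,numpy as np
a=cv2.imread('pics/scene1.png')[180:400,150:420];b=cv2.imread('pics/wrist1.png')
cv2.imwrite('pics/m1.png',np.hstack([cv2.resize(a,(400,326)),cv2.resize(b,(400,326))]))"
```

```text
2.6333 [ 0.3928449  -0.19479637  0.32584397] [ 0.55197738 -0.79372665 -0.73709883  0.69793244 -1.68898804 -0.05393086]
3.6667 [ 0.16248073 -0.31532561 -0.734008  ]
```

View pics/m1.png

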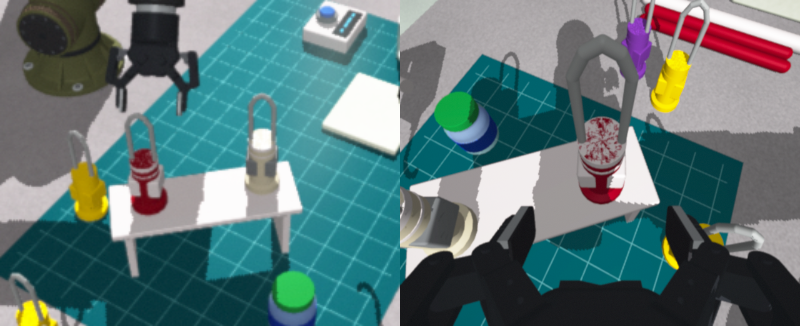

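The wrist view shows the red cartridge at (602,160), centred between the fingers at (515,230) and (685,230), with its loop facing square to the tool. I'll take one numeric check from the wrist depth, then grip.

Run:
```python
from h import *
from station import bot,optics
s=optics.snapshot('wrist');w=pts(s)
d=np.hypot(w[...,0]-G[0],w[...,1]-G[1])
for lo,hi in [(.235,.33),(.205,.226),(.15,.195)]:
    p=w[(d<.06)&(w[...,2]>lo)&(w[...,2]<hi)]
    c=(p.min(0)+p.max(0))/2;vx,vy,x0,y0=cv2.fitLine(p[:,:2].astype(np.float32),cv2.DIST_L2,0,.001,.001).ravel()
    print(len(p),p.mean(0).round(4),c.round(4),np.degrees(np.arctan2(vy,vx)),p[:,2].max())
```

```text
6711 [ 0.4465 -0.3127  0.2931] [ 0.4474 -0.3141  0.2782] 23.900715 0.32124365730980625
4605 [ 0.4462 -0.3116  0.2215] [ 0.447  -0.3155  0.2155] -65.609 0.22598033032707984
2054 [ 0.4403 -0.2987  0.1809] [ 0.4454 -0.3085  0.1725] 24.079712 0.19497112946433523
```

```bash
sed -i 's/^YAW=.*/YAW=-65.6; G=np.array([.4488,-.316,.1725]); SAD=np.array([.588,.1585,.340]); HY=-0.3/' h.py
python3 - <<'E'
from h import *
from station import bot,optics
p,q,X=pose(G,YAW)
bot.movel((p-.11*X).tolist(),velocity=.1,orientation=q)
f0=np.array(bot.current_contact_force())
print(bot.movel(p.tolist(),velocity=.12,contact_N=8))
print(bot.current_ee_pos(),p,np.array(bot.current_contact_force())-f0)
bot.gripper_to(0.0,force=60); print('gap',bot.current_finger_gap(),np.array(bot.current_contact_force())-f0)
bot.pause(.2)
bot.movel((p+[0,0,.03]).tolist(),velocity=.06); bot.pause(.4)
f1=np.array([bot.current_contact_force() for _ in range(3)]).mean(0);print('lift',f1,f1-f0,bot.current_moment(),bot.current_t())
np.save('f.npy',[f0,f1])
for n in ['scene','wrist']: cv2.imwrite(f'pics/{n}2.png',optics.snapshot(n)['color'])
a=cv2.imread('pics/scene2.png')[180:400,150:420];b=cv2.imread('pics/wrist2.png')
cv2.imwrite('pics/m2.png',np.hstack([cv2.resize(a,(400,326)),cv2.resize(b,(400,326))]))
E
```

```text
False
[ 0.45203292 -0.32243095  0.15770818] [ 0.45177971 -0.32256873  0.15694516] [0.88408378 0.2715639  0.0476218 ]
gap 0.04938663859548614 [-2.16806553  4.02055556  2.60115324]
lift [-1.38569398 -0.1027799  -4.20067941] [-1.01859905e+00  1.49866956e-03 -4.62779007e+00] [ 2.3103079   1.0595296  -0.01519478] 6.7083
```

View pics/m2.png

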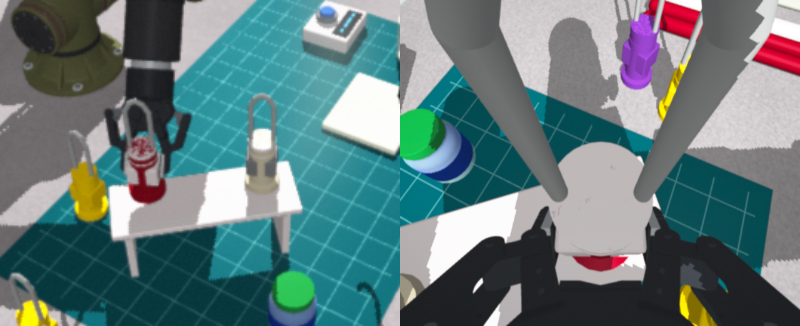

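The grip held: the loop and tube are upright between the fingers, and the cartridge is clear of the step. The lift reading of about 4.6 N predicts roughly 30 mm of dip. Next I'll move to the pre-hook pose on the robot side of the pale cartridge.

Run:
```python
from h import *
from station import bot,optics
p,q,X=pose(G,YAW)
bot.movel((p+[0,0,.09]).tolist(),velocity=.15)
eye=SAD+[-.075,0,.030]
gp=eye-[0,0,.1395]
p2,q2,_=pose(gp,HY)
try: bot.movel(p2.tolist(),velocity=.18,orientation=q2)
except bot.Unreachable as e:
    print('unreach',e); bot.reach(p2.tolist(),q2)
bot.pause(.3)
print(bot.current_t(),bot.current_ee_pos(),p2,bot.current_contact_force(),bot.current_finger_gap())
S={}
for n in ['scene','wrist','top']: S[n]=optics.snapshot(n);cv2.imwrite(f'pics/{n}3.png',S[n]['color'])
pickle.dump(S,open('s3.pkl','wb'))
a=cv2.imread('pics/scene3.png')[60:280,280:480];b=cv2.imread('pics/wrist3.png')
cv2.imwrite('pics/m3.png',np.hstack([cv2.resize(a,(400,440)),cv2.resize(b,(400,440))]))
for n in ['scene','top']:
    w=pts(S[n]);d=np.hypot(w[...,0]-gp[0],w[...,1]-gp[1])
    p=w[(d<.04)&(w[...,2]>gp[2]+.06)&(w[...,2]<.4)]
    if len(p)>10:
        vx,vy,x0,y0=cv2.fitLine(p[:,:2].astype(np.float32),cv2.DIST_L2,0,.001,.001).ravel()
        print(n,len(p),p.mean(0),np.degrees(np.arctan2(vy,vx)),p.min(0),p.max(0)); hi=p[p[:,2]>p[:,2].max()-.02];lo=p[p[:,2]<p[:,2].min()+.03];print(hi.mean(0),lo.mean(0))
print('exp eye',eye)
```

```text
10.5167 [0.52021076 0.15841956 0.21499996] [0.52021287 0.15846223 0.21494516] [ 0.30334532 -0.75887665 -3.85546693] 0.04958510596575757
scene 183 [0.51022339 0.15417055 0.3318122 ] -84.72241 [0.47377106 0.13254808 0.29070431] [0.5189713  0.17857533 0.38027644]
[0.51432708 0.15162835 0.36941381] [0.50381173 0.15491143 0.30273707]
top 81 [0.50785386 0.15538112 0.34811347] -71.52694 [0.47617704 0.13538842 0.29092879] [0.51572161 0.18011748 0.38384634]
[0.51164303 0.15732288 0.3719568 ] [0.49664841 0.16131031 0.29993263]
exp eye [0.513  0.1585 0.37  ]
```

View pics/m3.png

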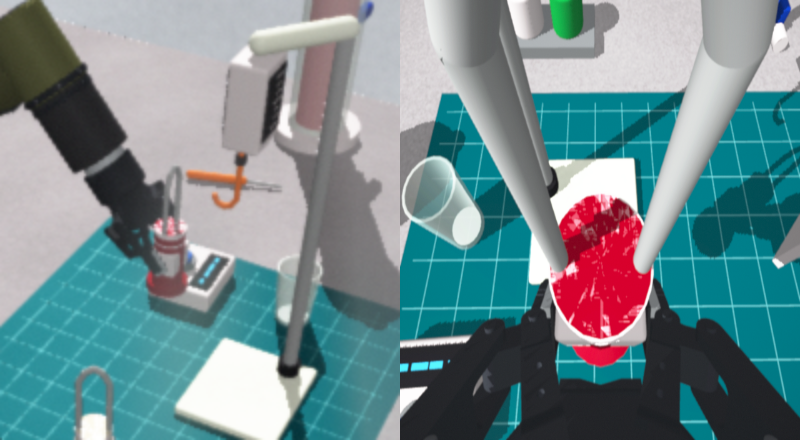

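Run:
```python
from h import *
S=pickle.load(open('s3.pkl','rb'));g=SAD+[-.075,0,.030-.1395]
for n in ['scene','top','wrist']:
    w=pts(S[n])
    m=(abs(w[...,1]-.158)<.03)&(abs(w[...,0]-.513)<.02)&(w[...,2]>g[2]+.057)&(w[...,2]<.40)
    p=w[m];A=np.c_[np.ones(len(p)),p[:,1]-.158,p[:,2]-.34]
    k=np.ones(len(p),bool)
    for _ in range(4):
        c=np.linalg.lstsq(A[k],p[k,0],rcond=None)[0];k=abs(A@c-p[:,0])<.008
    print(n,k.sum(),'plane',c.round(4),'y',p[k,1].min(),p[k,1].max(),'zmax',p[k,2].max(), 'res',(A@c-p[:,0])[k].std())
    for z0 in np.arange(.30,.385,.015):
        r=p[k&(abs(p[:,2]-z0)<.0075)]
        if len(r):print(' ',z0.round(3),len(r),r[:,0].mean().round(4),((r[:,1].min()+r[:,1].max())/2).round(4),(r[:,1].max()-r[:,1].min()).round(4))
    m=(abs(w[...,1]-.158)<.012)&(abs(w[...,0]-.59)<.025)&(w[...,2]>.33)&(w[...,2]<.41);p=w[m]
    if len(p):
        print(' hook',len(p),p.mean(0).round(4),'zlow',p[:,2].min().round(4),'xmin',p[:,0].min().round(4),'xmax',p[:,0].max().round(4)); c=p[(p[:,2]>.338)&(p[:,2]<.36)];print('  curve y',c[:,1].mean())
```

```text
scene 170 plane [0.5142 0.0204 0.0119] y 0.1325480785760376 0.17857532873393805 zmax 0.3802764420706875 res 0.002451676710434949
  0.3 28 0.514 0.1556 0.046
  0.315 25 0.5134 0.1556 0.0452
  0.33 28 0.5145 0.1552 0.0411
  0.345 27 0.5144 0.1549 0.0421
  0.36 30 0.5143 0.1548 0.0407
  0.375 23 0.5143 0.152 0.03
 hook 111 [0.5973 0.1579 0.3657] zlow 0.3367 xmin 0.5715 xmax 0.6106
  curve y 0.15804971050446673
top 75 plane [ 0.5108 -0.0066  0.0218] y 0.13538841986674105 0.17651401105579756 zmax 0.3838463386776598 res 0.0023310588018669713
  0.3 7 0.5095 0.1548 0.0371
  0.315 5 0.5105 0.1546 0.0385
  0.33 6 0.5099 0.1559 0.0387
  0.345 4 0.5105 0.1381 0.0037
  0.36 21 0.5109 0.1572 0.0387
  0.375 29 0.512 0.1562 0.0263
 hook 38 [0.5851 0.1592 0.344 ] zlow 0.3334 xmin 0.5699 xmax 0.5987
  curve y 0.15917920002770308
wrist 7926 plane [0.5094 0.01   0.0032] y 0.1376038721010524 0.17967377767844933 zmax 0.3305798196706063 res 0.0014012545245531208
  0.3 1851 0.5093 0.1585 0.0418
  0.315 3396 0.5093 0.1587 0.042
  0.33 2247 0.5094 0.1586 0.042
```

The loop is upright within about 1°, at y≈.157, and the hook is at y≈.1585, so I'll shift 1.5 mm in y. Now I'll pass the loop over the tip and start lowering.

```bash
cat >> h.py <<'E'
OFF=np.array([.0005,.0015,0])
def ep(eye): return pose(np.array(eye)-[0,0,.1395]+OFF,HY)
E
python3 - <<'E'
from h import *
from station import bot,optics
p,q,_=ep(SAD+[-.075,0,.03]); bot.movel(p.tolist(),velocity=.05)
f=np.array(bot.current_contact_force())
p,q,_=ep(SAD+[0,0,.03]); print('hit',bot.movel(p.tolist(),velocity=.06,contact_N=4))
bot.pause(.3);f2=np.array(bot.current_contact_force());print(f,f2,bot.current_ee_pos(),p,bot.current_t())
S={}
for n in ['scene','wrist','top']: S[n]=optics.snapshot(n);cv2.imwrite(f'pics/{n}4.png',S[n]['color'])
pickle.dump(S,open('s4.pkl','wb'))
a=S['scene']['color'][100:220,340:460];b=S['top']['color'][180:240,185:245]
cv2.imwrite('pics/m4.png',np.hstack([cv2.resize(a,(400,400)),cv2.resize(b,(400,400))]))
E
```

```text
hit False
[-0.4902231  -0.49834318 -3.34640018] [-0.44420146  0.34221999 -3.49069711] [0.59563245 0.16008422 0.21508439] [0.59571287 0.15996223 0.21494516] 12.6167
```

View pics/m4.png

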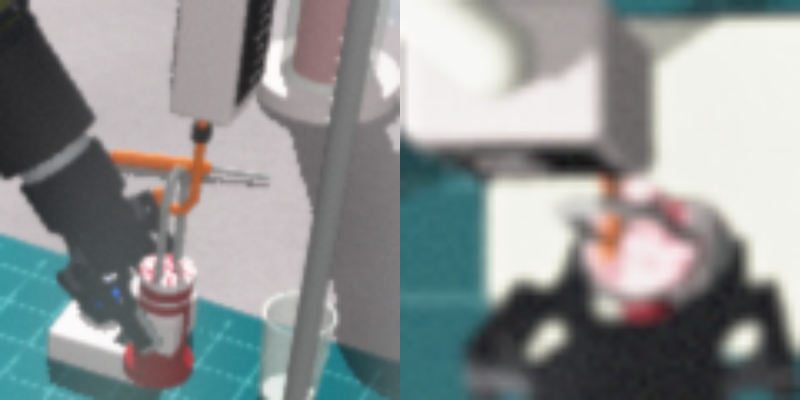

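The loop now encircles the hook: the orange tip shows at (160,195) to the left of the loop and the rod at (200,190) to its right. Now I'll lower it in steps, watching the force.

Run:
```python
from h import *
from station import bot,optics
def rd():
    bot.pause(.2); return np.mean([bot.current_contact_force() for _ in range(3)],0)
for dz in [.01,.004,-.004,-.012,-.020,-.026]:
    p,q,_=ep(SAD+[0,0,dz]); bot.movel(p.tolist(),velocity=.05); print(dz,rd().round(2),(bot.current_ee_pos()-p).round(4))
print(bot.current_t())
S={}
for n in ['scene','wrist','top']: S[n]=optics.snapshot(n);cv2.imwrite(f'pics/{n}5.png',S[n]['color'])
a=S['scene']['color'][100:220,340:460];b=S['top']['color'][180:240,185:245]
cv2.imwrite('pics/m5.png',np.hstack([cv2.resize(a,(400,400)),cv2.resize(b,(400,400))]))
w=pts(S['scene']);m=(abs(w[...,1]-.158)<.03)&(abs(w[...,0]-.59)<.03)&(w[...,2]>.29)&(w[...,2]<.42);
h=cv2.cvtColor(S['scene']['color'],cv2.COLOR_BGR2HSV);o=m&(h[...,0]<20)&(h[...,1]>120);print('orange zmin',np.sort(w[o][:,2])[:5],'loop zmax',np.sort(w[m&(h[...,1]<60)&(w[...,0]<.60)][:,2])[-5:])
```

```text
0.01 [-0.04 -0.31 -4.03] [0.0001 0.0001 0.0005]
0.004 [ 0.06 -0.23 -4.09] [ 0.     -0.      0.0001]
-0.004 [ 0.1   0.18 -2.03] [0.0001 0.0001 0.0003]
-0.012 [-0.04  1.07 -2.26] [0.0001 0.0002 0.0004]
-0.02 [0.29 1.83 0.13] [0.0001 0.0001 0.0004]
-0.026 [-0.27  2.3   0.86] [0.0001 0.0001 0.0003]
15.975
orange zmin [0.31105832 0.31199044 0.31256203 0.31272481 0.31309957] loop zmax [0.32024386 0.32269349 0.32299968 0.388959   0.39124167]
```

View pics/m5.png

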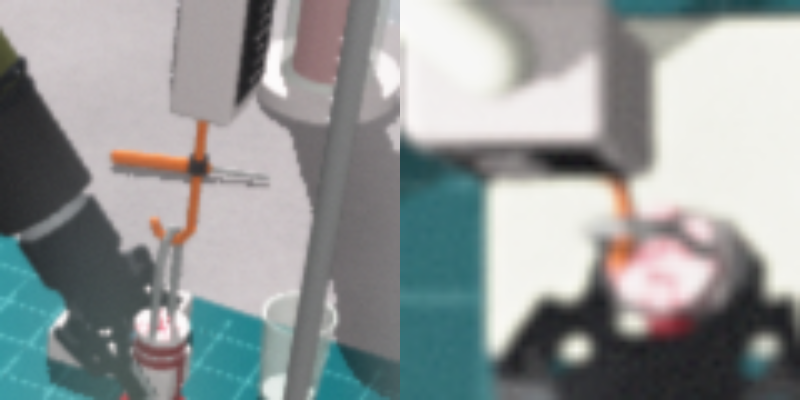

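The loop sits in the hook and the hook has dipped about 26 mm. The +y side load of 2.3 N means the loop bears off-centre, so I'll shift it in +y before letting go.

Run:
```python
from h import *
from station import bot,optics
def rd():
    bot.pause(.2); return np.mean([bot.current_contact_force() for _ in range(3)],0)
for dy,dz in [(.0015,-.026),(.003,-.026),(.003,-.028),(.004,-.028)]:
    p,q,_=ep(SAD+[0,dy,dz]); bot.movel(p.tolist(),velocity=.02); print(dy,dz,rd().round(2),np.round(bot.current_moment(),2))
print(bot.current_t())
```

```text
0.0015 -0.026 [-0.4  -3.26  1.07] [-0.38  1.74 -0.67]
0.003 -0.026 [-2.93 -5.03  0.27] [-0.6   1.8  -1.21]
0.003 -0.028 [-2.67 -4.86  1.79] [-0.63  1.8  -1.25]
0.004 -0.028 [-2.81 -5.66  2.24] [-0.75  1.76 -1.37]
17.925
```

Run:
```python
from h import *
from station import bot,optics
def rd():
    bot.pause(.2); return np.mean([bot.current_contact_force() for _ in range(3)],0)
for dy,dz in [(.0005,-.027),(.0008,-.026)]:
    p,q,_=ep(SAD+[0,dy,dz]); bot.movel(p.tolist(),velocity=.02); print(dy,dz,rd().round(2))
bot.gripper_to(.055); bot.pause(.3); bot.gripper_to(.085)
bot.pause(1.0);print(rd(),bot.current_finger_gap(),bot.current_t())
S={}
for n in ['scene','wrist','top']: S[n]=optics.snapshot(n);cv2.imwrite(f'pics/{n}6.png',S[n]['color'])
a=S['scene']['color'][100:240,330:470];b=S['wrist']['color']
cv2.imwrite('pics/m6.png',np.hstack([cv2.resize(a,(400,400)),cv2.resize(b,(400,400))]))
```

```text
0.0005 -0.027 [-0.33 -0.97  1.06]
0.0008 -0.026 [-0.35 -0.56  1.46]
[ 0.08420383 -0.08756484  0.42469885] 0.08484959096948018 21.05
```

View pics/m6.png

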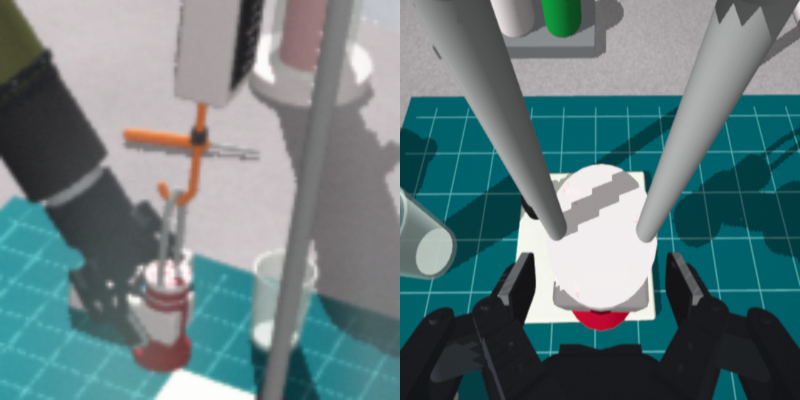

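The fingers are free on both sides, at (520,290) and (680,290), and the cartridge hangs centred. I'll back out along the tool axis, then move to above the button.

Run:
```python
from h import *
from station import bot,optics
p,q,X=ep(SAD+[0,.0008,-.026])
f0=np.array(bot.current_contact_force())
print(bot.movel((p-.16*X+[-.02,0,0]).tolist(),velocity=.10,contact_N=4))
print(bot.current_ee_pos(),bot.current_t())
bot.gripper_to(0.0)
S=[optics.snapshot('scene')];bot.pause(.5);S.append(optics.snapshot('scene'))
cv2.imwrite('pics/scene7.png',S[1]['color'])
for s in S:
    w=pts(s);h=cv2.cvtColor(s['color'],cv2.COLOR_BGR2HSV)
    m=(abs(w[...,1]-.158)<.03)&(abs(w[...,0]-.59)<.03)&(w[...,2]>.27)&(w[...,2]<.40);o=m&(h[...,0]<20)&(h[...,1]>120)
    r=(abs(w[...,1]-.158)<.05)&(abs(w[...,0]-.59)<.05)&(w[...,2]>.11)&(w[...,2]<.28)
    print('orange zmin',np.sort(w[o][:,2])[:3],'cart mean',w[r].mean(0),w[r][:,2].min(),r.sum())
cv2.imwrite('pics/m7.png',cv2.resize(S[1]['color'][40:300,250:500],None,fx=2.2,fy=2.2))
t=optics.snapshot('top');w=pts(t);h=cv2.cvtColor(t['color'],cv2.COLOR_BGR2HSV)
m=np.zeros((480,640),bool);m[262:290,145:172]=1;m&=(h[...,0]>100)&(h[...,0]<125)&(h[...,1]>130)&(w[...,2]>.04);print('btn',m.sum(),w[m].min(0),w[m].max(0),np.percentile(w[m][:,2],[5,25,50,75,95]))
M=np.array([[0,0,0]]);
# box yaw & IK check for button
for a in [0,90,45,-45,180,-90,135]:
    X=np.array([0,0,-1.]);Z=np.array([np.cos(np.radians(a)),np.sin(np.radians(a)),0]);Mx=np.c_[X,np.cross(Z,X),Z]
    j=bot.ik([.430,.389,.10],quat(Mx));print(a,None if j is None else np.round(j,2))
```

```text
False
[0.47295117 0.16113561 0.28098945] 23.0833
orange zmin [0.31572866 0.31762779 0.31803508] cart mean [0.59422496 0.14772229 0.19163103] 0.12477787958353527 743
orange zmin [0.31638711 0.3164552  0.31784354] cart mean [0.59438308 0.14760242 0.19123321] 0.12658560100100322 735
btn 89 [0.41469964 0.37128045 0.04758227] [0.44281004 0.40482872 0.0701067 ] [0.05104436 0.05546246 0.05779157 0.06096172 0.06535715]
0 [ 1.08  0.01 -0.18  0.   -1.38  2.06]
90 [ 1.08  0.01 -0.18  0.   -1.38 -2.65]
45 [ 1.08  0.01 -0.18  0.   -1.38  2.85]
-45 [ 1.08  0.01 -0.18  0.   -1.38  1.28]
180 [ 1.08  0.01 -0.18  0.   -1.38 -1.08]
-90 [ 1.08  0.01 -0.18  0.   -1.38  0.49]
135 [ 1.08  0.01 -0.18  0.   -1.38 -1.87]
```

View pics/m7.png

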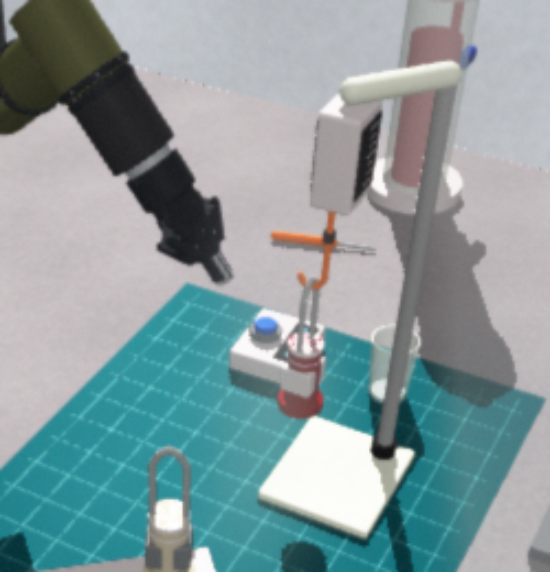

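The cartridge hangs upright and still, with the dip steady between the two frames. Now I'll press the button.

Run:
```python
from h import *
from station import bot,optics
X=np.array([0,0,-1.]);Z=np.array([0,-1.,0]);q=quat(np.c_[X,np.cross(Z,X),Z])
B=[.4288,.388]
try: bot.movel(B+[.15],velocity=.15,orientation=q)
except bot.Unreachable as e:
    print(e);bot.reach(B+[.15],q)
bot.pause(.2)
bot.movel(B+[.085],velocity=.1);bot.pause(.2)
print(bot.current_ee_pos(),bot.current_contact_force(),bot.current_t())
s=optics.snapshot('scene');S=optics.snapshot('wrist')
cv2.imwrite('pics/m8.png',np.hstack([cv2.resize(s['color'][100:300,300:500],(400,400)),cv2.resize(S['color'],(400,400))]))
w=pts(s);h=cv2.cvtColor(s['color'],cv2.COLOR_BGR2HSV);r=(abs(w[...,1]-.158)<.05)&(abs(w[...,0]-.59)<.05)&(w[...,2]>.11)&(w[...,2]<.28);print(w[r].mean(0),r.sum())
```

```text
[0.42905918 0.38836358 0.08583813] [-1.07884734e-04 -6.97088710e-01  4.11411211e-01] 27.625
[0.59432696 0.14761302 0.19156229] 742
```

View pics/m8.png

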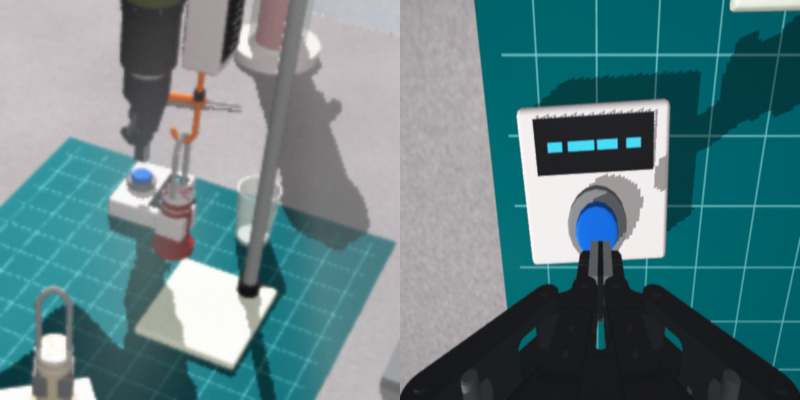

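Run:
```python
from h import *
from station import bot,optics
S=optics.snapshot('wrist');w=pts(S);h=cv2.cvtColor(S['color'],cv2.COLOR_BGR2HSV)
m=(h[...,0]>105)&(h[...,0]<120)&(h[...,1]>150)&(w[...,2]>.04);p=w[m]
print(len(p),p.min(0),p.max(0),np.percentile(p[:,2],[5,50,95]),proj(S,[.4288,.388,.058]),np.argwhere(m).mean(0)[::-1],np.argwhere(m).min(0)[::-1],np.argwhere(m).max(0)[::-1])
```

```text
2903 [0.41479919 0.37405785 0.04817761] [0.44826319 0.40887193 0.09891253] [0.05511768 0.05833416 0.05948301] [[321.24030999 281.33979963]] [313.91078195 270.47743713] [281 242] [348 301]
```

Run:
```python
from h import *
from station import bot,optics
B=[.4305,.3905]
bot.movel(B+[.070],velocity=.05);bot.pause(.3)
f=np.array(bot.current_contact_force())
hit=bot.movel(B+[.0465],velocity=.02,contact_N=7)
print(hit,bot.current_ee_pos(),np.array(bot.current_contact_force())-f)
bot.pause(.3);print(bot.current_ee_pos(),np.array(bot.current_contact_force())-f)
s=optics.snapshot('scene');cv2.imwrite('pics/m9.png',cv2.resize(s['color'][100:300,300:500],(600,600)))
bot.movel(B+[.13],velocity=.08);print(bot.current_t(),np.array(bot.current_contact_force())-f)
S=[optics.snapshot('scene')];bot.pause(.5);S.append(optics.snapshot('scene'))
for s in S:
    w=pts(s);h=cv2.cvtColor(s['color'],cv2.COLOR_BGR2HSV);r=(abs(w[...,1]-.158)<.05)&(abs(w[...,0]-.59)<.05)&(w[...,2]>.11)&(w[...,2]<.28);print(w[r].mean(0),r.sum())
    b=(np.hypot(w[...,0]-.43,w[...,1]-.39)<.02)&(h[...,0]>100)&(h[...,0]<125)&(h[...,1]>130);print('btn z',np.percentile(w[b][:,2],[50,95]))
W=S[1]
t=optics.snapshot('top');cv2.imwrite('pics/m10.png',np.hstack([cv2.resize(W['color'],(400,300)),cv2.resize(t['color'],(400,300))]))
```

```text
True [0.43051555 0.390473   0.05223779] [-1.71581101 -1.47909127  3.6643779 ]
[0.43052929 0.39047505 0.05214755] [-2.08395621 -1.98269371  4.87347254]
30.8917 [-0.4955812  -0.69347652 -1.26373768]
[0.59437842 0.14754001 0.19175266] 745
btn z [0.05815631 0.06319046]
[0.59433834 0.14747412 0.19167516] 744
btn z [0.05894138 0.06285154]
```

View pics/m9.png

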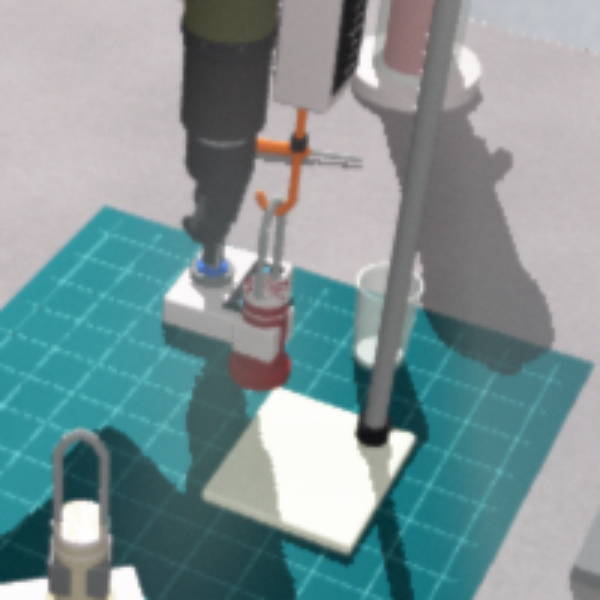

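View pics/m10.png

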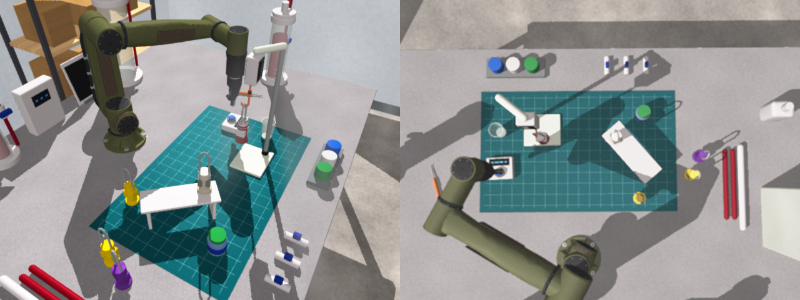

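The press stopped at tip z 0.052, about 6 mm below the measured top, with 4.9 N, and the picture shows the button sunk into its collar. The cartridge stayed put. Force noise is about 1 N, so I'll repeat the press with a firmer limit to be sure, then clear and check.

Run:
```python
from h import *
from station import bot,optics
B=[.4305,.3905]
bot.movel(B+[.068],velocity=.08);bot.pause(.2)
f=np.array(bot.current_contact_force())
hit=bot.movel(B+[.044],velocity=.02,contact_N=15)
bot.pause(.3);print(hit,bot.current_ee_pos(),np.array(bot.current_contact_force())-f)
bot.movel(B+[.15],velocity=.08);bot.pause(1.0)
S=[optics.snapshot('scene')];bot.pause(.4);S.append(optics.snapshot('scene'))
for s in S:
    w=pts(s);h=cv2.cvtColor(s['color'],cv2.COLOR_BGR2HSV);r=(abs(w[...,1]-.158)<.05)&(abs(w[...,0]-.59)<.05)&(w[...,2]>.11)&(w[...,2]<.28);print(w[r].mean(0),r.sum())
    b=(np.hypot(w[...,0]-.43,w[...,1]-.39)<.02)&(h[...,0]>100)&(h[...,0]<125)&(h[...,1]>130);print('btn z',np.percentile(w[b][:,2],[50,95]))
print(bot.current_t(),bot.current_contact_force())
cv2.imwrite('pics/m11.png',cv2.resize(S[1]['color'][80:300,300:500],(546,600)))
```

```text
True [0.43058167 0.39056727 0.05217303] [-2.96260009 -0.95999272  4.6236149 ]
[0.59434079 0.14764047 0.19168972] 742
btn z [0.05924152 0.06344593]
[0.59434897 0.14743407 0.19149927] 737
btn z [0.05759674 0.06238875]
36.6917 [-0.64050567  0.23476279 -0.13369429]
```

View pics/m11.png

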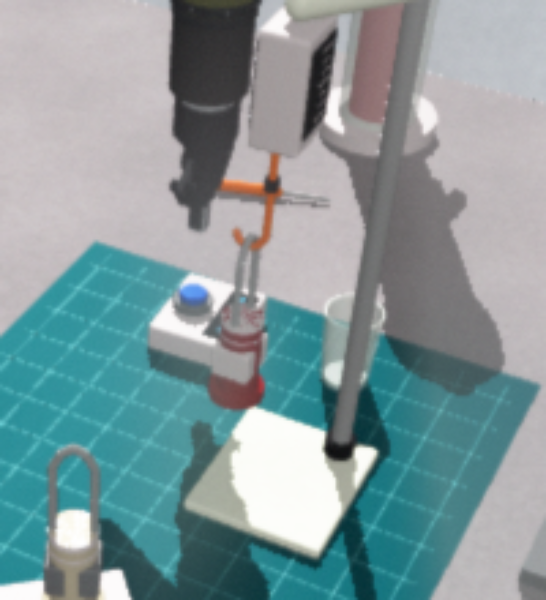

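The second press stopped at the same height (0.0522), so the button was fully down both times. It is up again at (193,293), the cartridge hangs still, and the gripper is clear, so I'm handing in.

```bash
python3 -c "
from station import bot
bot.hand_in();print(bot.current_t())"
```

```text
the job is handed in; nothing more can be done
the job is handed in; nothing more can be done
```

The red cartridge is hanging on the hook by its loop, the weight has been logged with the blue button, and the job is handed in. The handing-in gave no verdict; the clock was at about 37 s of the 66 s allowed.

**Hanging:** I gripped the white block with the tool leaned 40° instead of the suggested 30°, because at 30° my geometry put the gripper body into the loop wire. I passed the loop over the hook tip and lowered in steps. A sideways load of 2–5 N showed that the loop was off-centre, so I corrected that before letting go. The commanded dip while lowering was at most about 28 mm, well short of the stop.

**Still before pressing:** Pictures half a second apart showed the cartridge steady to within about 1 mm, with the hook dipped about 21 mm. The weight I read at the first lift, 4.6 N, would predict about 30 mm. The force readings drift by about 1 N, so I trust the pictures more.

**Pressing:** The button stopped at the same height in both presses, about 6 mm below its top, with 4.6–4.9 N. The second press was only to make sure of the first, since the stop came from a noisy force reading.

**Last checks:** The cartridge hangs upright and still, the button is up again at its original height, and the gripper is clear of everything. The pale cartridge, jar and beaker look unmoved in the pictures, though I did not measure their positions again.

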